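Weekly trip test of the bench breaker

TASK

Do the weekly trip test of the grey bench breaker. First take the orange tape measure from under its lever and stand it upright on the blue order book; then press the red test button so that the lever drops all the way down, and lift the lever back up until it latches and stays up by itself. Last, log the test by pressing the blue step key as often as needed until the red mark on the white drum stands at the top, between the yellow pointers; do not turn the drum by hand, and leave the mug, the drink can and the tablet where they are.

Things in the scene. Friction and masses are not known exactly. Their poses are not given: they have to be found in the camera images.
- tester: Grey bench breaker, a box 110 (x) by 180 mm (y), flat top 90 mm up, fixed. Origin: centre of the underside; -x points out of the front (lever side, to the robot), y to the robot's left, z up. In its frame, mm: lever hinge (-50, 35, 70), test button axis (12, 45), drum axis (0, -28, 94), step key axis (0, -68). 3 mm cheeks with yellow pointers flank the drum, at y -43 and -13, up to 122 mm high.
- lever (a joint): Lever angle, rad: 0 = up and latched, pointing forward (-x of the breaker) and 55 degrees above level; 1.4 = fully dropped, 25 degrees below level. Latched, a catch holds it; only the test button frees it. When tripped a spring pulls it down; lifting takes about 3 N at the grip. To latch (no button needed), lift it to about -0.1 (stop at -0.15); let go, it settles back at about 0.04 and stays.
- lever_grip (a point): Middle of the lever's orange grip, 80 mm from the hinge. The grip is 26 mm wide (along the breaker's y), 15 mm thick, and runs from 50 to 102 mm from the hinge; between grip and box is a steel bar 14 mm wide and 8 mm thick.
- lever_hinge (a point): The lever's hinge axis, in the front of the breaker (70 mm above the table). The axis runs along the breaker's y.
- test_button (a joint): Red test button, how far it is pressed, m: 0 = out, 0.007 = fully down (5 N). It springs back. The lever is released at about 3 mm, at 3 N, and then falls in about 0.5 s; the button may be held down or let go meanwhile.
- test_button_top (a point): Centre of the upper face of the red test button (28 mm diameter), 105 mm above the table when out; it is pressed straight down, and stands 9 mm proud of a yellow collar of 42 mm diameter.
- step_key (a joint): Blue step key, how far it is pressed, m: 0 = out, 0.0125 = fully down. It needs up to about 7 N half-way. Each full press turns the drum on by one step; the key must come fully out (0) before the next press.
- step_key_top (a point): Centre of the upper face of the round blue step key (24 mm diameter), 112 mm above the table when out; pressed straight down to 99.5 mm.
- drum: White drum, 52 mm diameter, 24 mm wide, axis level along the breaker's y; clicks in ten steps of 36 degrees and stays at each. One red bar across its rim and nine thin black ones, one a step. A press turns its top towards the breaker's +x (away from the robot). Origin on the axis, mid-width; its own z points at the red bar. Starts two to four steps before the pointers.
- red_mark (a point): Middle of the red bar, on the drum's rim (26 mm from its axis).
- index (a point): Point at the top of the drum, midway between the two yellow pointers, where the red mark must stand.
- tape_measure_centre (a point): Centre, half-way up, of the orange tape measure standing on edge: 32 mm thick (its x), 63 mm long (its y; a small tab sticks out further), 56 mm high (z), about 160 g. It starts on the table in the lever's way, its long side roughly pointing at the breaker, below and just in front of the raised lever's tip, which is about 155 mm up.
- order_book_top (a point): Middle of the upper face of the blue order book (closed notebook), 210 mm (x) by 146 mm (y), its upper face 11 mm above the table; it does not move. It lies left or right of the breaker.
- tablet: Black tablet, 146 mm (x) by 211 mm (y), 9 mm thick, lying loose on the other side of the breaker; origin at the centre of its underside. Leave alone.
- mug: White spotted mug, 82 mm diameter, 91 mm high, loose, beside the lever; origin at the table, 17 mm from the axis of the cup towards the handle; the cup lies to +y of it and the handle to -y, out to 57 mm. Leave alone.
- drink_can: Drink can, 66 mm diameter, 114 mm high, loose, on the other side of the lever; origin at the centre of its underside. Leave alone.
There are look-alikes about, which are no part of the job. Of the things that look like the part that bears tape_measure_centre, the larger one is meant.

How it is judged:
By the outcome, as a careful person would: the job done as asked, in the order asked, and still so for the second after the job is handed in, with the robot touching nothing.
It also fails if it takes over 72 s, if anything falls off the work surface, if the arm or the gripper's body presses on something with over 40 N, if the wrist force passes 120 N, or if a joint passes its speed limit or range.

ROBOT

A 6-joint arm with a two-finger parallel gripper is mounted at the origin on a cart in front of the work surface, level with it; the furniture and walls round the work are solid. World frame = base frame: x ahead of the robot, y to its left, z up, the work surface at z = 0. Lengths are in m, angles in rad, forces in N, time in s.
With the tool pointing down it reaches from about 0.225 to 0.875 m from the base axis. Payload 3.4 kg.
Tool frame: the origin (TCP) lies at the very end of the fingers, on their centre line; the grasp point (between the pads) lies 19 mm behind it; z points along the fingers, y is the line along which they close (so a half turn about z gives the same grasp; the last joint's range is limited). The gripper opens to 85 mm and grips with 20 to 120 N. Pads are 22 mm wide; open, the fingers measure 114 mm over their backs; the gripper's body (76 mm by 85 mm) begins 54 mm behind the grasp point. The pads swing forward as they close: fully open they stand 13 mm farther back than shut.
Start: joints at [1.056, 0.276, 1.505, -0, 1.361, -0.121], TCP at [0.221, 0.531, 0.231] pointing down, gripper open.
Joint ranges: [-2.89, 2.89], [-0.75, 2.08], [0.22, 2.7], [-1.18, 4.32], [0.11, 2.71], [-2.7, 2.7]. Speed limits (rad/s): [2.57, 2.57, 3.14, 3.14, 3.14, 3.14].

INTERFACE

Orientations are given as a unit quaternion [w, x, y, z].
In Python, from rig import get_state, optics, sign_off gives the robot as it stands.
- The arm moves only by the tool send_rows, never from a script. Its argument "increments" is a list of rows, each an object with "gripper": the gripper's target within -1 to 1 (shut at 1, half-way at 0, fully open at -1); "linear": the shift along the world's x, y, z in m, a list of three; "delta_rot": the turn, a rotation vector about the world's x, y, z in rad, a list of three. In form: [{"gripper": gripper, "linear": [dx, dy, dz], "delta_rot": [rx, ry, rz]}, ...]. A call has 1 to 8 rows; each row is the pose to reach, as a shift and turn from the pose commanded when the call began; what a row does not reach only later rows make up. A row lasts 1/10 s, in which the tool goes at most 50 mm and 8.59 degrees, less where a joint would pass 70% of its speed; a pose out of reach is approached as far as the arm can. A call with a gripper value outside its range is refused whole. The fingers move at their own pace and stop on an object; "newtons" is the grip in N (left out, the last holds). Time passes only in rows, so rows that repeat a pose let the fingers close. It gives the time, the measured TCP pose, the force, the opening and the grip force at its end, in the units of the state.
- get_state(): the state, without advancing time (a new reading comes with each control period).
- optics.get_image(name): name is "scene" or "side" or "wrist"; returns a dict with "pixels" (400x640x3 uint8, blue, green, red), "K" (3x3 intrinsics, pixels), "rvec" (rotation vector, rad) and "tvec" (3), from world to camera coordinates, as OpenCV has them; the wrist camera has in their place "T_tool_cam" (4x4, takes a point from camera to tool coordinates, whose origin is the TCP and whose axes are the flange's). Camera axes: x right, y down, z forward; pixel columns grow to the right and rows downward; lengths in m; the calibration is good to about 2 mm. A picture is of the moment at which its call begins: read the wrist's pose just before it. There is no depth.
- sign_off(): hands the job in; it is judged then, once.
The state is a dict: "clock": time; "qpos": joint angles; "qd": joint speeds; "effort": joint torques, N m; "position": TCP position; "ee_rot": TCP orientation; "contact_force": force on the tool from outside, world axes, zero at the start; "moment": the same for the moment, N m; "width": finger opening in m; "gripper_force": force on a finger pad.
Only numpy, scipy, OpenCV 4.12 (cv2) and the standard library are available. Lean on these libraries where they do the work, as an engineer would, in place of code of your own. Each camera call takes 0.05 s, during which the arm holds its last target. There are 200 camera calls.

## Working session

There is one attempt and no reset: what is moved stays moved. The work goes in short steps, Python scripts to look and compute and a tool call to move; the robot and the scene stay as the last step left them, time stands still between calls to the robot, and variables do not carry over. Pictures are saved under pics/ and viewed, at most 10 in all, crops included, and the job is handed in when it is done.

Besides the shell and the picture viewer there is one more tool, called after "Request:" by a JSON object that holds its "api" and its "payload". send_rows: Moves the arm, as the interface text tells. Its arguments: {"type":"object","properties":{"increments":{"type":"array"},"newtons":{"type":"number"}},"required":["increments"]}

```bash
mkdir -p pics; cat > h.py <<'E'
import numpy as np, cv2
from rig import get_state, optics, sign_off
def cam(name):
    s=get_state(); d=optics.get_image(name); K=np.array(d["K"])
    if name=="wrist":
        q=s["ee_rot"]; from scipy.spatial.transform import Rotation as R
        T=np.eye(4); T[:3,:3]=R.from_quat([q[1],q[2],q[3],q[0]]).as_matrix(); T[:3,3]=s["position"]
        M=np.linalg.inv(T@np.array(d["T_tool_cam"])); Rm,t=M[:3,:3],M[:3,3]
    else:
        Rm=cv2.Rodrigues(np.array(d["rvec"]))[0]; t=np.array(d["tvec"]).ravel()
    return d["pixels"],K,Rm,t
def ray(c,uv):
    _,K,R,t=c; o=-R.T@t; v=R.T@np.linalg.inv(K)@np.array([uv[0],uv[1],1.]); return o,v/np.linalg.norm(v)
def onz(c,uv,z):
    o,v=ray(c,uv); return o+v*(z-o[2])/v[2]
def proj(c,p):
    _,K,R,t=c; x=K@(R@np.array(p)+t); return x[:2]/x[2]
def tri(rs):
    A=sum(np.eye(3)-np.outer(v,v) for o,v in rs); b=sum((np.eye(3)-np.outer(v,v))@o for o,v in rs); return np.linalg.solve(A,b)
E
python3 - <<'E'
from h import *
print(get_state())
for n in ["scene","side"]:
    c=cam(n); cv2.imwrite(f"pics/{n}0.png",cv2.resize(c[0],(800,500))); np.save(f"pics/{n}0.npy",c[0]); print(n,-c[2].T@c[3],c[1][0,0])
E
```

```text
{'clock': 0.0, 'qpos': array([ 1.05598814e+00,  2.76617368e-01,  1.50613602e+00, -3.61212195e-05,
        1.36066804e+00, -1.21011339e-01]), 'qd': array([ 0.00033539,  0.0013906 ,  0.00081312,  0.00018024, -0.00223754,
       -0.00025783]), 'effort': array([-7.21720826e-04, -4.16777551e+01, -2.45801890e+01, -5.36811785e-04,
        1.11363214e-02, -2.92764319e-06]), 'position': array([0.22039202, 0.53052505, 0.23042578]), 'ee_rot': array([-2.69045156e-04,  1.95624839e-01,  9.80678381e-01, -8.74086332e-04]), 'contact_force': array([-0.27864257, -0.57280072,  0.59526402]), 'moment': array([0.04991815, 0.0328512 , 0.00035082]), 'gripper_force': 0.0, 'width': 0.08576331807376485}
scene [-0.25732153 -0.50752871  0.94012367] 426.2681405146623
side [ 0.40005147 -1.41492085  1.30149301] 511.34060359888576
```

View pics/scene0.png

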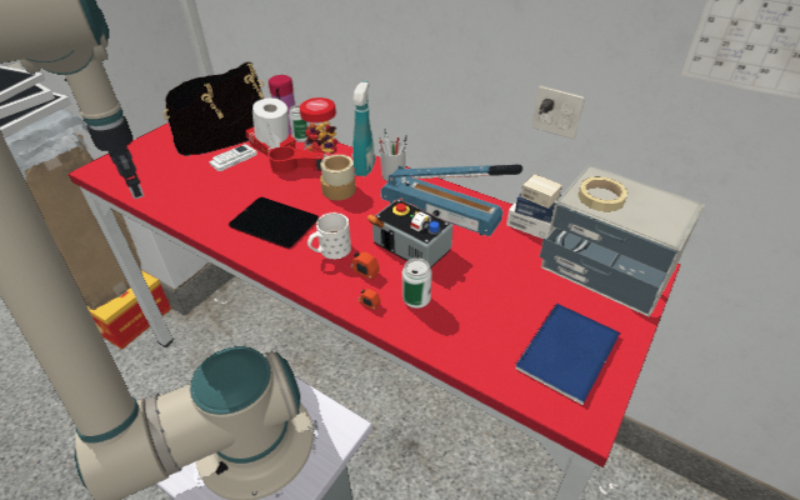

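View pics/side0.png

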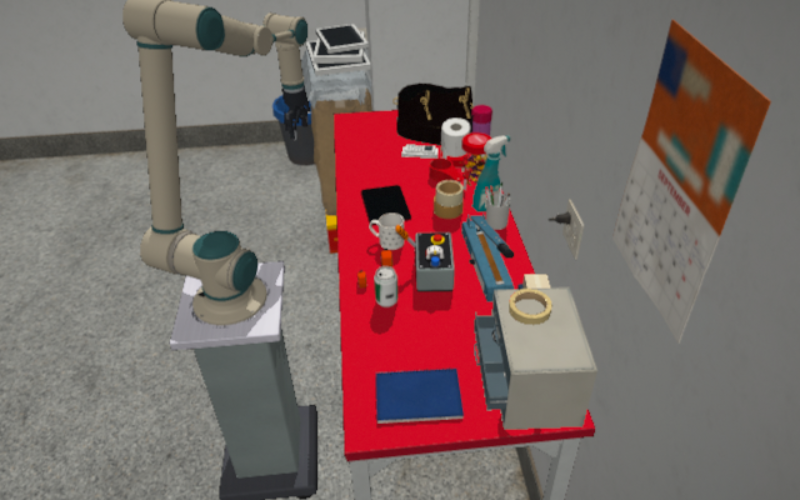

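The scene view (800 px scale) shows the larger tape at (365,264), the small look-alike at (370,298), the mug at (332,235), the can at (417,283), the breaker top at (412,215) with its red button at (401,209) and blue key at (434,228), and the book at (570,350). The side view shows the same things, with the lever tip at (400,233).

```bash
python3 - <<'E'
from h import *
big=[]
for n,(x0,y0,x1,y1) in dict(scene=(230,150,370,260),side=(275,175,375,255)).items():
    c=cam(n); im=c[0]; h=cv2.cvtColor(im,cv2.COLOR_BGR2HSV)
    roi=np.zeros(im.shape[:2],np.uint8); roi[y0:y1,x0:x1]=255
    for nm,lo,hi in [("orange",(6,150,90),(16,255,255)),("yellow",(22,150,120),(34,255,255)),("blue",(100,130,80),(125,255,255))]:
        m=cv2.inRange(h,lo,hi)
        m2=m&roi
        k,_,st,ce=cv2.connectedComponentsWithStats(m2)
        for i in range(1,k):
            if st[i,4]>8: print(n,nm,st[i],ce[i].round(1))
        if nm=="blue":
            k,l,st,ce=cv2.connectedComponentsWithStats(cv2.inRange(h,(100,120,40),(125,255,255)))
            for i in range(1,k):
                if st[i,4]>1500 :
                    r=cv2.minAreaRect(np.argwhere(l==i)[:,::-1].astype(np.float32))
                    ct=max(cv2.findContours((l==i).astype(np.uint8),0,2)[0],key=cv2.contourArea)
                    ap=cv2.approxPolyDP(ct,8,True)[:,0]
                    print("book?",ce[i],onz(c,ce[i],.011).round(3),[onz(c,p,.011).round(3)[:2].tolist() for p in ap])
    cr=cv2.resize(im[y0:y1,x0:x1],None,fx=4.2,fy=4.2,interpolation=cv2.INTER_CUBIC); big.append(cv2.resize(cr,(600,int(600*cr.shape[0]/cr.shape[1])))[:470])
    cv2.imwrite(f"pics/{n}1.png",big[-1])
E
```

```text
scene orange [337 150  33  11  66] [354.4 154.8]
scene orange [294 172  13  10  62] [299.6 175.9]
scene orange [282 202  21  21 241] [293. 211.]
scene orange [287 232  16  16 132] [295.8 238.3]
scene yellow [314 165  14   8  44] [319.9 169. ]
scene blue [343 177   9   9  67] [347.  180.9]
book? [454.81260794 281.04001151] [ 0.502 -0.419  0.011] [[0.612, -0.35], [0.412, -0.343], [0.406, -0.483], [0.608, -0.492]]
side orange [317 180  10  12  64] [321.2 185.4]
side orange [305 200   9  13 106] [308.7 206.2]
side orange [286 217   7  13  70] [289.4 223.3]
side yellow [345 189  11   7  32] [349.7 192.8]
side blue [345 205   7   8  48] [347.8 208.5]
book? [334.29562345 315.50330306] [ 0.508 -0.422  0.011] [[0.612, -0.356], [0.412, -0.345], [0.403, -0.482], [0.605, -0.492]]
```

View pics/scene1.png

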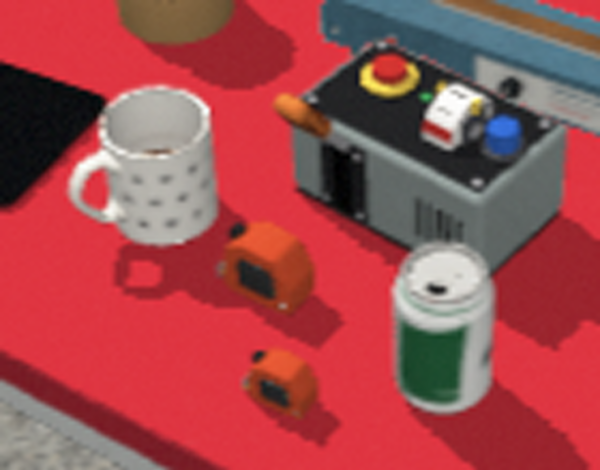

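View pics/side1.png

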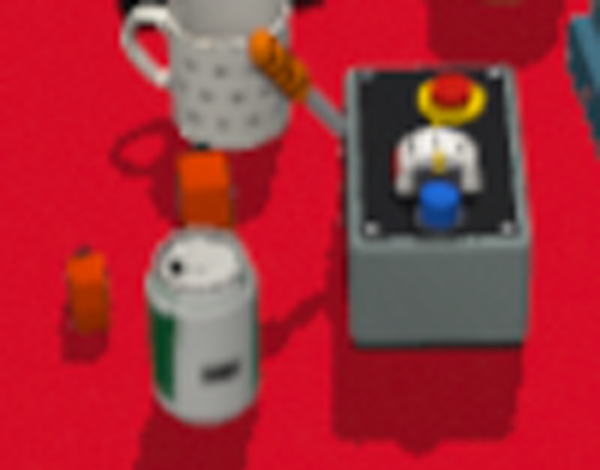

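The crops show, in scene, the button top at (390,68), key top (505,124), can top (443,268), mug rim (155,122) and tape. In side, they are at (452,88), (438,188), (205,262) and the tape top at (203,160). The red mark faces the robot on the drum's front.

```bash
python3 - <<'E'
from h import *
S=cam("scene"); D=cam("side")
s=lambda u,v:(230+u/4.286,150+v/4.286)
d=lambda u,v:(275+u/6,175+v/6)
P=dict(button=(s(390,68),d(452,88),.105),key=(s(505,124),d(438,187),.112),can=(s(443,268),d(205,260),.114),
 levertip=(s(282,104),d(261,40),.155))
for k,(a,b,z) in P.items(): print(k,tri([ray(S,a),ray(D,b)]).round(3),onz(S,a,z).round(3),onz(D,b,z).round(3))
print("mug rim",onz(S,s(155,122),.091).round(3), "handle out", onz(S,s(72,190),.045).round(3),onz(D,d(125,35),.045).round(3))
print("breaker top corners S",[onz(S,s(*p),.09).round(3)[:2].tolist() for p in [(298,103),(383,43),(558,122),(482,184)]])
print("breaker top corners D",[onz(D,d(*p),.09).round(3)[:2].tolist() for p in [(348,68),(512,66),(525,235),(352,240)]])
for nm,cen in [("big",[(293,211),(308.7,206.2)]),("small",[(295.8,238.3),(289.4,223.3)])]:
    print(nm,tri([ray(S,cen[0]),ray(D,cen[1])]).round(3),onz(S,cen[0],.03),onz(D,cen[1],.03))
# tape: top corners in D at z=.056, base in D
print("tape D top",[onz(D,d(*p),.056).round(3)[:2].tolist() for p in [(178,155),(228,150),(231,190),(180,192)]])
print("tape D base",[onz(D,d(*p),.0).round(3)[:2].tolist() for p in [(183,222),(233,226)]])
print("tape S base",[onz(S,s(*p),.0).round(3)[:2].tolist() for p in [(225,275),(283,310),(313,292)]])
E
```

```text
button [0.629 0.085 0.1  ] [0.624 0.082 0.105] [0.628 0.079 0.105]
key [ 0.604 -0.028  0.115] [ 0.607 -0.026  0.112] [ 0.605 -0.023  0.112]
can [ 0.462 -0.066  0.109] [ 0.459 -0.067  0.114] [ 0.461 -0.074  0.114]
levertip [0.51  0.095 0.143] [0.499 0.087 0.155] [0.509 0.079 0.155]
mug rim [0.495 0.201 0.091] handle out [0.442 0.242 0.045] [0.429 0.239 0.045]
breaker top corners S [[0.569, 0.127], [0.663, 0.114], [0.653, -0.045], [0.565, -0.033]]
breaker top corners D [[0.568, 0.127], [0.672, 0.116], [0.654, -0.048], [0.551, -0.04]]
big [0.468 0.083 0.036] [0.47128077 0.08516865 0.03      ] [0.46864539 0.09150564 0.03      ]
small [0.391 0.016 0.02 ] [0.38513412 0.0125206  0.03      ] [0.38978579 0.00240117 0.03      ]
tape D top [[0.454, 0.094], [0.486, 0.095], [0.485, 0.056], [0.453, 0.058]]
tape D base [[0.455, 0.094], [0.487, 0.086]]
tape S base [[0.466, 0.124], [0.46, 0.068], [0.486, 0.06]]
```

Request:
{"api": "send_rows", "payload": {"increments": [{"gripper": -1,"linear": [0.07,-0.17,0.06],"delta_rot": [0,0,0.39]},{"gripper": -1,"linear": [0.07,-0.17,0.06],"delta_rot": [0,0,0.39]},{"gripper": -1,"linear": [0.07,-0.17,0.06],"delta_rot": [0,0,0.39]},{"gripper": -1,"linear": [0.18,-0.44,0.06],"delta_rot": [0,0,0.39]},{"gripper": -1,"linear": [0.18,-0.44,0.06],"delta_rot": [0,0,0.39]},{"gripper": -1,"linear": [0.18,-0.44,0.06],"delta_rot": [0,0,0.39]},{"gripper": -1,"linear": [0.18,-0.44,0.06],"delta_rot": [0,0,0.39]},{"gripper": -1,"linear": [0.18,-0.44,0.06],"delta_rot": [0,0,0.39]}]}}

```text
clock: 1.1
position: [0.369, 0.1674, 0.2882]
ee_rot: [0.001, 0.002, 1.0, 0.0]
contact_force: [1.1, -0.2, -0.1]
width: 0.0854
gripper_force: 0.0
```

Request:
{"api": "send_rows", "payload": {"increments": [{"gripper": -1,"linear": [0.01,-0.07,0],"delta_rot": [0,0,0]},{"gripper": -1,"linear": [0.01,-0.07,0],"delta_rot": [0,0,0]},{"gripper": -1,"linear": [0.01,-0.07,0],"delta_rot": [0,0,0]},{"gripper": -1,"linear": [0.01,-0.07,0],"delta_rot": [0,0,0]}]}}

```text
clock: 1.5
position: [0.3787, 0.0994, 0.2878]
ee_rot: [0.0, 0.003, 1.0, 0.001]
contact_force: [0.6, 0.2, -0.1]
width: 0.0853
gripper_force: 0.0
```

```bash
python3 - <<'E'
from h import *
s=get_state(); print(s["position"],s["ee_rot"],s["clock"],s["qpos"].round(2))
c=cam("wrist"); cv2.imwrite("pics/w0.png",c[0]); np.savez("pics/w0.npz",im=c[0],K=c[1],R=c[2],t=c[3])
E
```

```text
[0.37865811 0.09942621 0.28784686] [8.89557852e-06 2.66849201e-03 9.99996293e-01 5.42028056e-04] 1.5 [ 0.08 -0.04  1.74  0.    1.44 -1.49]
```

View pics/w0.png

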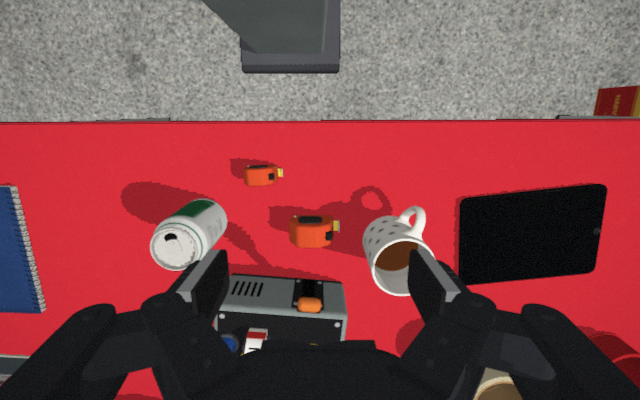

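The wrist view (down = +x, right = +y) shows the tape at (312,231) with its long side along y and its tab at (337,226). The lever tip is at (310,304), the mug at (395,255), the can at (180,245) and the small tape at (262,175).

```bash
python3 - <<'E'
from h import *
f=np.load("pics/w0.npz"); c=(f["im"],f["K"],f["R"],f["t"]); print("cam",-c[2].T@c[3])
h=cv2.cvtColor(c[0],cv2.COLOR_BGR2HSV)
m=cv2.inRange(h,(5,150,60),(17,255,255)); m[:205]=0; m[265:]=0; m[:,:270]=0; m[:,345:]=0
m=cv2.morphologyEx(m,cv2.MORPH_CLOSE,np.ones((9,9),np.uint8))
p=np.argwhere(m)[:,::-1].astype(np.float32); r=cv2.minAreaRect(p); print(r, p.min(0),p.max(0))
for z in (.056,.028,0): print(z,[onz(c,q,z).round(3)[:2].tolist() for q in cv2.boxPoints(r)])
print("tab",onz(c,(338,227),.01))
print("mug rim L/R",onz(c,(363,240),.091),onz(c,(427,240),.091),"can",onz(c,(175,248),.114),"right edge",onz(c,(218,240),.0))
print("lever tip",onz(c,(310,298),.16),onz(c,(310,313),.14))
print("breaker top front",onz(c,(219,313),.09),onz(c,(346,319),.09))
E
```

```text
cam [0.30692595 0.09940055 0.43082447]
((313.5, 231.0), (47.0, 32.0), 0.0) [290. 215.] [337. 247.]
0.056 [[0.483, 0.061], [0.437, 0.063], [0.438, 0.124], [0.483, 0.125]]
0.028 [[0.496, 0.059], [0.447, 0.06], [0.448, 0.126], [0.497, 0.127]]
0 [[0.509, 0.056], [0.457, 0.057], [0.457, 0.128], [0.51, 0.128]]
tab [0.47269814 0.12887814 0.01      ]
mug rim L/R [0.45783204 0.15378259 0.091     ] [0.45823475 0.23149801 0.091     ] can [ 0.45639332 -0.06382074  0.114     ] right edge [ 4.97086941e-01 -5.46503943e-02 -5.55111512e-17]
lever tip [0.4914642  0.09070789 0.16      ] [0.52442604 0.0898348  0.14      ]
breaker top front [ 0.56115118 -0.03119942  0.09      ] [0.57135757 0.13564982 0.09      ]
```

Request:
{"api": "send_rows", "payload": {"increments": [{"gripper": -1,"linear": [0.02,-0.003,-0.04],"delta_rot": [0,-0.13,0]},{"gripper": -1,"linear": [0.041,-0.006,-0.08],"delta_rot": [0,-0.26,0]},{"gripper": -1,"linear": [0.041,-0.006,-0.131],"delta_rot": [0,-0.38,0]},{"gripper": -1,"linear": [0.041,-0.006,-0.131],"delta_rot": [0,-0.38,0]},{"gripper": -1,"linear": [0.06,-0.006,-0.178],"delta_rot": [0,-0.38,0]},{"gripper": -1,"linear": [0.08,-0.006,-0.226],"delta_rot": [0,-0.38,0]},{"gripper": -1,"linear": [0.09,-0.006,-0.251],"delta_rot": [0,-0.38,0]},{"gripper": -1,"linear": [0.097,-0.006,-0.269],"delta_rot": [0,-0.38,0]}]}}

```text
clock: 2.35
position: [0.4752, 0.0951, 0.0164]
ee_rot: [0.187, 0.001, 0.982, 0.001]
contact_force: [-0.1, -0.2, 0.4]
width: 0.0854
gripper_force: 0.0
```

Request:
{"api": "send_rows", "payload": {"increments": [{"gripper": 0,"linear": [0,0,0],"delta_rot": [0,0,0]},{"gripper": 0,"linear": [0,0,0],"delta_rot": [0,0,0]},{"gripper": 0,"linear": [0,0,0],"delta_rot": [0,0,0]},{"gripper": 0,"linear": [0,0,0],"delta_rot": [0,0,0]},{"gripper": 0,"linear": [0,0,0],"delta_rot": [0,0,0]}], "newtons": 20}}

```text
clock: 2.85
position: [0.4757, 0.0935, 0.0197]
ee_rot: [0.19, 0.002, 0.982, 0.001]
contact_force: [-0.1, 0.7, -2.2]
width: 0.0592
gripper_force: 21.6
```

```bash
python3 - <<'E'
from h import *
s=get_state(); print(s["position"],s["ee_rot"],s["clock"])
c=cam("wrist"); cv2.imwrite("pics/w1.png",c[0]); np.savez("pics/w1.npz",im=c[0],K=c[1],R=c[2],t=c[3])
E
```

```text
[0.4757078  0.09346416 0.01972765] [1.89579083e-01 1.75422390e-03 9.81863760e-01 5.01088527e-04] 2.85
```

View pics/w1.png

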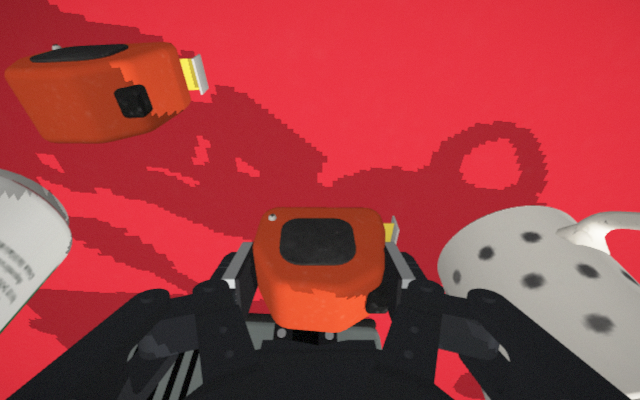

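The tape is held between the pads at 59 mm with its tab clear at (390,233). I'll firm up the grip and draw it back and up.

Request:
{"api": "send_rows", "payload": {"increments": [{"gripper": 0.3,"linear": [0,0,0],"delta_rot": [0,0,0]},{"gripper": 0.3,"linear": [0,0,0],"delta_rot": [0,0,0]},{"gripper": 0.3,"linear": [-0.01,0,0.01],"delta_rot": [0,0,0]},{"gripper": 0.3,"linear": [-0.025,0,0.025],"delta_rot": [0,0,0]},{"gripper": 0.3,"linear": [-0.05,0,0.05],"delta_rot": [0,0,0]},{"gripper": 0.3,"linear": [-0.075,0,0.09],"delta_rot": [0,0,0]},{"gripper": 0.3,"linear": [-0.08,0,0.13],"delta_rot": [0,0,0]},{"gripper": 0.3,"linear": [-0.08,0,0.14],"delta_rot": [0,0,0]}], "newtons": 50}}

```text
clock: 3.7
position: [0.3971, 0.0936, 0.1634]
ee_rot: [0.193, 0.002, 0.981, 0.001]
contact_force: [0.8, 0.5, -1.6]
width: 0.0583
gripper_force: 55.1
```

```bash
python3 - <<'E'
from h import *
s=get_state(); print(s["position"],s["ee_rot"],s["clock"])
c=cam("wrist"); np.savez("pics/w2.npz",im=c[0],K=c[1],R=c[2],t=c[3])
a=np.load("pics/w1.npz")["im"]
for im in (a,c[0]):
    h=cv2.cvtColor(im,cv2.COLOR_BGR2HSV); m=cv2.inRange(h,(5,150,60),(17,255,255)); m[:180]=0;m[340:]=0;m[:,:230]=0;m[:,410:]=0
    p=np.argwhere(m)[:,::-1].astype(np.float32); print(cv2.minAreaRect(p),len(p),p.mean(0))
E
```

```text
[0.39714087 0.09358409 0.16341997] [1.93327975e-01 1.79029878e-03 9.81132119e-01 9.24609372e-04] 3.7
((320.5749206542969, 269.709228515625), (137.7045135498047, 124.51497650146484), 0.6820604205131531) 10899 [319.4827 272.4217]
((318.5, 273.0), (132.0, 131.0), 90.0) 11074 [319.4675  273.98898]
```

Request:
{"api": "send_rows", "payload": {"increments": [{"gripper": 0.3,"linear": [0.0,-0.03,0.03],"delta_rot": [0,0,0]},{"gripper": 0.3,"linear": [0.01,-0.075,0.03],"delta_rot": [0,0,0]},{"gripper": 0.3,"linear": [0.02,-0.12,0.03],"delta_rot": [0,0,0]},{"gripper": 0.3,"linear": [0.03,-0.165,0.03],"delta_rot": [0,0,0]},{"gripper": 0.3,"linear": [0.04,-0.21,0.03],"delta_rot": [0,0,0]},{"gripper": 0.3,"linear": [0.05,-0.255,0.03],"delta_rot": [0,0,0]},{"gripper": 0.3,"linear": [0.06,-0.3,0.03],"delta_rot": [0,0,0]},{"gripper": 0.3,"linear": [0.07,-0.345,0.03],"delta_rot": [0,0,0]}]}}

```text
clock: 4.55
position: [0.4649, -0.2538, 0.1873]
ee_rot: [0.188, 0.003, 0.982, 0.001]
contact_force: [0.4, 0.0, -1.6]
width: 0.0582
gripper_force: 55.1
```

Request:
{"api": "send_rows", "payload": {"increments": [{"gripper": 0.3,"linear": [0.01,-0.045,0],"delta_rot": [0,0,0]},{"gripper": 0.3,"linear": [0.02,-0.09,0],"delta_rot": [0,0,0]},{"gripper": 0.3,"linear": [0.03,-0.13,-0.02],"delta_rot": [0,0,0]},{"gripper": 0.3,"linear": [0.033,-0.16,-0.06],"delta_rot": [0,0,0]},{"gripper": 0.3,"linear": [0.033,-0.165,-0.1],"delta_rot": [0,0,0]},{"gripper": 0.3,"linear": [0.033,-0.165,-0.13],"delta_rot": [0,0,0]},{"gripper": 0.3,"linear": [0.033,-0.165,-0.145],"delta_rot": [0,0,0]},{"gripper": 0.3,"linear": [0.033,-0.165,-0.145],"delta_rot": [0,0,0]}]}}

```text
clock: 5.35
position: [0.5167, -0.4073, 0.0528]
ee_rot: [0.162, 0.018, 0.987, -0.005]
contact_force: [-0.1, 0.9, -2.9]
width: 0.0581
gripper_force: 55.2
```

Request:
{"api": "send_rows", "payload": {"increments": [{"gripper": 0.3,"linear": [0,0,0],"delta_rot": [0,0,0]},{"gripper": 0.3,"linear": [0,0,0],"delta_rot": [0,0,0]},{"gripper": 0.3,"linear": [0,0,0],"delta_rot": [0,0,0]}]}}

```text
clock: 5.65
position: [0.5184, -0.41, 0.0582]
ee_rot: [0.165, 0.018, 0.986, -0.009]
contact_force: [-0.2, 0.3, -1.7]
width: 0.0581
gripper_force: 55.2
```

```bash
python3 - <<'E'
from h import *
s=get_state(); print(s["position"],s["ee_rot"],s["clock"],s["qpos"].round(2),s["contact_force"].round(1))
E
```

```text
[ 0.5184422  -0.40996131  0.05821286] [ 0.16489285  0.01755739  0.98611461 -0.00894744] 5.65 [-0.91  0.44  1.79  0.37  0.72 -2.7 ] [-0.2  0.3 -1.7]
```

Joint 6 is at its limit, so I'll yaw the tool back about vertical.

Request:
{"api": "send_rows", "payload": {"increments": [{"gripper": 0.3,"linear": [0,0,0.03],"delta_rot": [0,0,-0.15]},{"gripper": 0.3,"linear": [0,0,0.03],"delta_rot": [0,0,-0.3]},{"gripper": 0.3,"linear": [0,0,0.03],"delta_rot": [0,0,-0.45]},{"gripper": 0.3,"linear": [0,0,0.03],"delta_rot": [0,0,-0.6]},{"gripper": 0.3,"linear": [0,0,0.03],"delta_rot": [0,0,-0.6]},{"gripper": 0.3,"linear": [0,0,0.03],"delta_rot": [0,0,-0.6]}]}}

```text
clock: 6.25
position: [0.5184, -0.4087, 0.0877]
ee_rot: [0.155, 0.308, 0.937, -0.056]
contact_force: [-0.2, 0.5, -2.2]
width: 0.058
gripper_force: 55.2
```

```bash
cat >> h.py <<'E'
from scipy.spatial.transform import Rotation as Rt
def rot(q): return Rt.from_quat([q[1],q[2],q[3],q[0]])
E
python3 - <<'E'
from h import *
s=get_state(); print(s["position"],s["ee_rot"],s["clock"],s["qpos"].round(2))
g=rot([.18958,.001754,.98186,.0005]); r=rot(s["ee_rot"])
up=(r*g.inv()).apply([0,0,1]); print("tape up",up)   # tape's up in world
print("fix rotvec",np.cross(up,[0,0,1]))
c=cam("scene"); np.savez("pics/s2.npz",im=c[0],K=c[1],R=c[2],t=c[3]); cv2.imwrite("pics/s2.png",cv2.resize(c[0][190:340,380:540],None,fx=4.5,fy=4,interpolation=cv2.INTER_CUBIC)[:600])
E
```

```text
[ 0.51837966 -0.40866163  0.08767615] [ 0.1551074   0.30780599  0.93705066 -0.05597522] 6.25 [-0.8   0.37  1.81  0.07  0.63 -1.79]
tape up [ 0.04699527 -0.02098119  0.99867474]
fix rotvec [-0.02098119 -0.04699527  0.        ]
```

Request:
{"api": "send_rows", "payload": {"increments": [{"gripper": 0.3,"linear": [-0.01,-0.01,-0.02],"delta_rot": [-0.02,-0.047,0]},{"gripper": 0.3,"linear": [-0.01,-0.01,-0.035],"delta_rot": [-0.02,-0.047,0]},{"gripper": 0.3,"linear": [-0.01,-0.01,-0.045],"delta_rot": [-0.02,-0.047,0]},{"gripper": 0.3,"linear": [-0.01,-0.01,-0.05],"delta_rot": [-0.02,-0.047,0]},{"gripper": 0.3,"linear": [-0.01,-0.01,-0.053],"delta_rot": [-0.02,-0.047,0]},{"gripper": 0.3,"linear": [-0.01,-0.01,-0.053],"delta_rot": [-0.02,-0.047,0]}]}}

```text
clock: 6.9
position: [0.5083, -0.4194, 0.0334]
ee_rot: [0.18, 0.308, 0.933, -0.058]
contact_force: [0.5, 0.0, -1.8]
width: 0.0583
gripper_force: 55.2
```

```bash
python3 - <<'E'
from h import *
s=get_state(); print(s["position"],s["ee_rot"],s["clock"],s["contact_force"])
g=rot([.18958,.001754,.98186,.0005]); r=rot(s["ee_rot"])
print("tape up",(r*g.inv()).apply([0,0,1]), (r*g.inv()).apply([0,1,0]))
c=cam("wrist"); np.savez("pics/w3.npz",im=c[0],K=c[1],R=c[2],t=c[3]); cv2.imwrite("pics/w3.png",c[0])
E
```

```text
[ 0.50832267 -0.41939677  0.03340384] [ 0.17952099  0.30791014  0.93253076 -0.05787862] 6.9 [ 0.52690808  0.04037834 -1.81912747]
tape up [ 0.00100638 -0.00193784  0.99999762] [0.59243236 0.80561961 0.00096496]
```

View pics/w3.png

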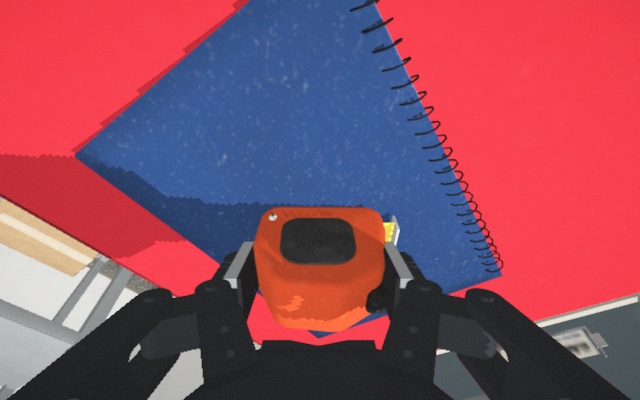

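```bash
python3 - <<'E'
from h import *
f=np.load("pics/w3.npz"); c=(f["im"],f["K"],f["R"],f["t"])
for u in [(78,155),(500,270),(320,335)]: print(u,onz(c,u,.011).round(3))
print("tape base centre pix",proj(c,(.503,-.418,.011)))
print("near top edge z .067",onz(c,(256,212),.067),onz(c,(384,212),.067))
E
```

```text
(78, 155) [ 0.402 -0.486  0.011]
(500, 270) [ 0.613 -0.348  0.011]
(320, 335) [ 0.609 -0.492  0.011]
tape base centre pix [315.23390848 217.87145576]
near top edge z .067 [ 0.45035131 -0.40165607  0.067     ] [ 0.47443907 -0.3692651   0.067     ]
```

Request:
{"api": "send_rows", "payload": {"increments": [{"gripper": 0.3,"linear": [0,0,-0.001],"delta_rot": [0,0,0]},{"gripper": 0.3,"linear": [0,0,-0.002],"delta_rot": [0,0,0]},{"gripper": 0.3,"linear": [0,0,-0.003],"delta_rot": [0,0,0]},{"gripper": 0.3,"linear": [0,0,-0.003],"delta_rot": [0,0,0]}]}}

```text
clock: 7.35
position: [0.5079, -0.419, 0.0302]
ee_rot: [0.179, 0.308, 0.933, -0.058]
contact_force: [-0.0, 0.8, -1.9]
width: 0.0582
gripper_force: 55.2
```

Request:
{"api": "send_rows", "payload": {"increments": [{"gripper": 0.3,"linear": [0,0,-0.001],"delta_rot": [0,0,0]},{"gripper": 0.3,"linear": [0,0,-0.0015],"delta_rot": [0,0,0]},{"gripper": 0.3,"linear": [0,0,-0.0015],"delta_rot": [0,0,0]}]}}

```text
clock: 7.65
position: [0.5081, -0.4193, 0.0299]
ee_rot: [0.18, 0.308, 0.932, -0.058]
contact_force: [-3.0, 1.4, 5.3]
width: 0.0581
gripper_force: 56.5
```

Request:
{"api": "send_rows", "payload": {"increments": [{"gripper": -0.3,"linear": [0,0,0],"delta_rot": [0,0,0]},{"gripper": -1,"linear": [0,0,0],"delta_rot": [0,0,0]},{"gripper": -1,"linear": [0,0,0],"delta_rot": [0,0,0]},{"gripper": -1,"linear": [0,0,0],"delta_rot": [0,0,0]},{"gripper": -1,"linear": [-0.005,0.004,0.015],"delta_rot": [0,0,0]},{"gripper": -1,"linear": [-0.015,0.011,0.046],"delta_rot": [0,0,0]},{"gripper": -1,"linear": [-0.03,0.022,0.093],"delta_rot": [0,0,0]},{"gripper": -1,"linear": [-0.045,0.034,0.14],"delta_rot": [0,0,0]}]}}

```text
clock: 8.45
position: [0.4622, -0.3847, 0.1691]
ee_rot: [0.179, 0.308, 0.933, -0.058]
contact_force: [0.6, -1.1, 0.2]
width: 0.0856
gripper_force: 0.0
```

```bash
python3 - <<'E'
from h import *
s=get_state(); print(s["position"],s["ee_rot"],s["clock"],s["contact_force"],s["qpos"].round(2))
W=cam("wrist"); S=cam("scene"); D=cam("side")
a=W[0]; b=cv2.resize(S[0][230:330,390:540],None,fx=2.6,fy=2.6,interpolation=cv2.INTER_CUBIC); e=cv2.resize(D[0][270:350,285:385],None,fx=2.6,fy=2.6,interpolation=cv2.INTER_CUBIC)
o=np.zeros((600,800,3),np.uint8); o[:338,:540]=cv2.resize(a,(540,338)); o[340:600,:390]=b; o[340:548,400:660]=e
cv2.imwrite("pics/m4.png",o)
E
```

```text
[ 0.46223246 -0.38469542  0.16912702] [ 0.17882291  0.30821458  0.93257472 -0.05771082] 8.45 [ 0.64391418 -1.08805612  0.24499354] [-0.86  0.19  1.86  0.13  0.73 -1.87]
```

View pics/m4.png

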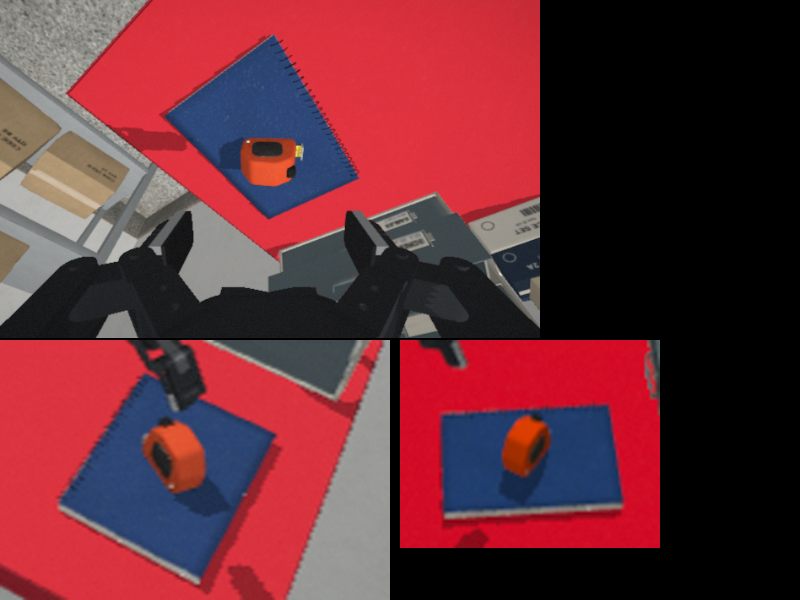

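The tape stands upright in the middle of the book. Next is the breaker.

```bash
python3 - <<'E'
from h import *
r=rot(get_state()["ee_rot"]); t=Rt.from_rotvec([0,0,-.08])*rot([0,0,1,0])
v=(t*r.inv()).as_rotvec(); print(v, np.linalg.norm(v), t.as_quat())
E
```

```text
[0.13767095 0.36832471 0.55081644] 0.676768155330994 [0.03998933 0.99920011 0.         0.        ]
```

Request:
{"api": "send_rows", "payload": {"increments": [{"gripper": -1,"linear": [0,0.01,0.045],"delta_rot": [0.023,0.061,0.092]},{"gripper": -1,"linear": [0,0.03,0.09],"delta_rot": [0.046,0.123,0.184]},{"gripper": 1,"linear": [0.01,0.07,0.11],"delta_rot": [0.069,0.184,0.275]},{"gripper": 1,"linear": [0.02,0.11,0.12],"delta_rot": [0.092,0.246,0.367]},{"gripper": 1,"linear": [0.03,0.15,0.13],"delta_rot": [0.115,0.307,0.459]},{"gripper": 1,"linear": [0.04,0.195,0.13],"delta_rot": [0.138,0.368,0.551]},{"gripper": 1,"linear": [0.05,0.24,0.13],"delta_rot": [0.138,0.368,0.551]},{"gripper": 1,"linear": [0.06,0.285,0.13],"delta_rot": [0.138,0.368,0.551]}]}}

```text
clock: 9.4
position: [0.5237, -0.0987, 0.2961]
ee_rot: [-0.006, 0.04, 0.999, 0.002]
contact_force: [0.9, -1.1, 0.0]
width: 0.0
gripper_force: 0.0
```

Request:
{"api": "send_rows", "payload": {"increments": [{"gripper": 1,"linear": [0.01,0.045,0],"delta_rot": [0,0,0]},{"gripper": 1,"linear": [0.02,0.09,0],"delta_rot": [0,0,0]},{"gripper": 1,"linear": [0.028,0.14,0],"delta_rot": [0,0,0]},{"gripper": 1,"linear": [0.028,0.14,0],"delta_rot": [0,0,0]},{"gripper": 1,"linear": [0.028,0.14,0],"delta_rot": [0,0,0]}]}}

```text
clock: 9.9
position: [0.5509, 0.0407, 0.2964]
ee_rot: [-0.006, 0.039, 0.999, 0.001]
contact_force: [0.5, -0.6, 0.0]
width: -0.0001
gripper_force: 0.0
```

```bash
python3 - <<'E'
from h import *
s=get_state(); print(s["position"],s["ee_rot"],s["clock"],s["width"],s["qpos"].round(2))
c=cam("wrist"); np.savez("pics/w5.npz",im=c[0],K=c[1],R=c[2],t=c[3]); cv2.imwrite("pics/w5.png",c[0])
h=cv2.cvtColor(c[0],cv2.COLOR_BGR2HSV)
for nm,lo,hi in [("yellow",(20,130,110),(34,255,255)),("blue",(100,150,70),(125,255,255)),("orange",(6,150,90),(16,255,255))]:
    k,l,st,ce=cv2.connectedComponentsWithStats(cv2.inRange(h,lo,hi))
    for i in range(1,k):
        if st[i,4]>30: print(nm,st[i],ce[i].round(1),onz(c,ce[i],.112).round(3))
E
```

```text
[0.55091282 0.0407024  0.29640789] [-0.00552764  0.03882019  0.99923028  0.00113534] 9.9 -9.967379186832497e-05 [-0.05  0.22  1.42  0.    1.51 -1.55]
yellow [309  38   5  10  38] [311.3  42.6] [0.413 0.045 0.112]
yellow [  8 168   8  10  33] [ 11.1 172.7] [ 0.516 -0.293  0.112]
yellow [344 220  35  33 452] [360.5 234.2] [0.618 0.085 0.112]
yellow [285 229   5   9  36] [286.9 233.6] [0.611 0.    0.112]
yellow [312 230   5   8  36] [313.8 233.5] [0.613 0.031 0.112]
yellow [612 312  13   8  70] [618.3 315. ] [0.753 0.405 0.112]
blue [   0   82   63  149 5070] [ 23.3 169.7] [ 0.514 -0.279  0.112]
blue [257 217  21  24 377] [267.  228.6] [ 0.603 -0.022  0.112]
orange [273  28  38  28 726] [290.2  40.6] [0.41  0.024 0.112]
orange [ 430   89   39   55 1358] [448.9 117.4] [0.495 0.182 0.112]
orange [348 133  31  35 809] [363.3 148.9] [0.52  0.092 0.112]
orange [  0 155  13  26 225] [  4.6 167.7] [ 0.511 -0.298  0.112]
orange [608 313  13  11  33] [612.5 319.7] [0.759 0.399 0.112]
orange [313 322  11  11  95] [317.9 327.2] [0.741 0.026 0.112]
```

View pics/w5.png

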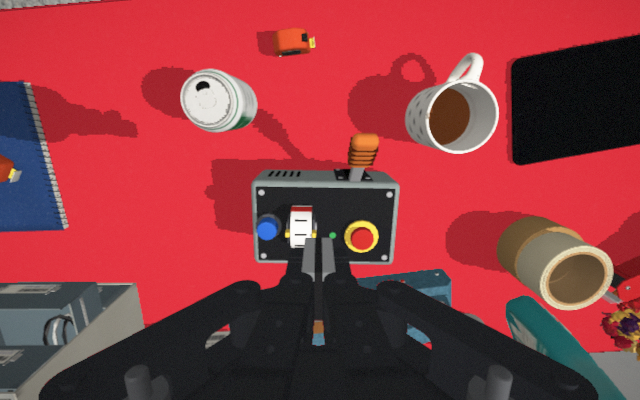

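```bash
python3 - <<'E'
from h import *
f=np.load("pics/w5.npz"); c=(f["im"],f["K"],f["R"],f["t"])
key=onz(c,(267,230.2),.112); col=onz(c,(361,236),.096); but=onz(c,(361.5,237.5),.105)
print("key",key,"collar",col,"but",but, "yaw",np.degrees(np.arctan2(*(col-key)[1::-1]*1)),)
v=(col-key)[:2]; yaw=np.arctan2(v[1],v[0])-np.arctan2(113,12); print("yaw deg",np.degrees(yaw),np.linalg.norm(v))
R=Rt.from_euler('z',yaw).as_matrix()
o=((key-R@[0,-.068,.112])+(col-R@[.012,.045,.096]))/2; print("origin",o)
for k in range(6):
    a=-np.radians(36*k); print(k,proj(c,o+R@np.array([.026*np.sin(a),-.028,.094+.026*np.cos(a)])).round(1))
print("pointers",proj(c,o+R@[0,-.043,.122]),proj(c,o+R@[0,-.013,.122]))
print("hinge",o+R@[-.05,.035,.07],"grip up",o+R@[-.05-.08*np.cos(.96),.035,.07+.08*np.sin(.96)],"grip down",o+R@[-.05-.08*np.cos(.436),.035,.07-.08*np.sin(.436)])
h=cv2.cvtColor(c[0],cv2.COLOR_BGR2HSV); m=cv2.inRange(h,(0,120,60),(6,255,255))|cv2.inRange(h,(172,120,60),(180,255,255)); m[:190]=0;m[260:]=0;m[:,:285]=0;m[:,318:]=0
k,l,st,ce=cv2.connectedComponentsWithStats(m); print([(st[i].tolist(),ce[i].round(1).tolist()) for i in range(1,k) if st[i,4]>5])
E
```

```text
key [ 0.60493757 -0.02234608  0.112     ] collar [0.62738403 0.08758671 0.096     ] but [0.62551727 0.0870061  0.105     ] yaw 78.45977506902261
yaw deg -5.478436142248758 0.11220098362692586
origin [ 6.11286128e-01  4.46406138e-02 -2.08166817e-17]
0 [300.7 233.3]
1 [300.9 219.1]
2 [301.5 207.7]
3 [302.2 203.8]
4 [302.7 208. ]
5 [302.8 218.2]
pointers [287.21530435 233.76814432] [313.91355232 234.21149791]
hinge [0.56485601 0.0842543  0.07      ] grip up [0.51918399 0.08863466 0.13553533] grip down [0.49267139 0.09117747 0.03621464]
[([290, 207, 23, 4, 88], [301.0, 208.5])]
```

Request:
{"api": "send_rows", "payload": {"increments": [{"gripper": 1,"linear": [0.035,0.02,-0.02],"delta_rot": [0,0,0]},{"gripper": 1,"linear": [0.075,0.046,-0.03],"delta_rot": [0,0,0]},{"gripper": 1,"linear": [0.075,0.046,-0.07],"delta_rot": [0,0,0]},{"gripper": 1,"linear": [0.075,0.046,-0.115],"delta_rot": [0,0,0]},{"gripper": 1,"linear": [0.075,0.046,-0.16],"delta_rot": [0,0,0]},{"gripper": 1,"linear": [0.075,0.046,-0.175],"delta_rot": [0,0,0]},{"gripper": 1,"linear": [0.075,0.046,-0.175],"delta_rot": [0,0,0]},{"gripper": 1,"linear": [0.075,0.046,-0.175],"delta_rot": [0,0,0]}]}}

```text
clock: 10.75
position: [0.6268, 0.084, 0.1229]
ee_rot: [-0.004, 0.041, 0.999, 0.001]
contact_force: [0.4, 0.4, 0.3]
width: 0.0001
gripper_force: 0.0
```

Request:
{"api": "send_rows", "payload": {"increments": [{"gripper": 1,"linear": [0,0.002,-0.012],"delta_rot": [0,0,0]},{"gripper": 1,"linear": [0,0.002,-0.017],"delta_rot": [0,0,0]},{"gripper": 1,"linear": [0,0.002,-0.021],"delta_rot": [0,0,0]},{"gripper": 1,"linear": [0,0.002,-0.023],"delta_rot": [0,0,0]},{"gripper": 1,"linear": [0,0.002,-0.024],"delta_rot": [0,0,0]},{"gripper": 1,"linear": [0,0.002,-0.024],"delta_rot": [0,0,0]}]}}

```text
clock: 11.35
position: [0.6266, 0.0874, 0.0991]
ee_rot: [-0.004, 0.04, 0.999, 0.001]
contact_force: [-0.4, -0.2, 4.6]
width: -0.0002
gripper_force: 2.1
```

Request:
{"api": "send_rows", "payload": {"increments": [{"gripper": 1,"linear": [0,0,0.04],"delta_rot": [0,0,0]},{"gripper": 0,"linear": [-0.01,0,0.09],"delta_rot": [0,0,0]},{"gripper": -0.3,"linear": [-0.05,0,0.12],"delta_rot": [0,0,0]},{"gripper": -0.3,"linear": [-0.095,0.002,0.12],"delta_rot": [0,0,0]},{"gripper": -0.3,"linear": [-0.135,0.004,0.12],"delta_rot": [0,0,0]},{"gripper": -0.3,"linear": [-0.135,0.004,0.12],"delta_rot": [0,0,0]},{"gripper": -0.3,"linear": [-0.135,0.004,0.12],"delta_rot": [0,0,0]}]}}

```text
clock: 12.05
position: [0.4909, 0.0919, 0.2188]
ee_rot: [-0.004, 0.04, 0.999, 0.002]
contact_force: [0.7, -0.3, -0.2]
width: 0.0554
gripper_force: 0.0
```

```bash
python3 - <<'E'
from h import *
s=get_state(); print(s["position"],s["clock"],s["width"])
c=cam("wrist"); cv2.imwrite("pics/w6.png",c[0])
h=cv2.cvtColor(c[0],cv2.COLOR_BGR2HSV)
k,l,st,ce=cv2.connectedComponentsWithStats(cv2.inRange(h,(6,150,90),(16,255,255)))
for i in range(1,k):
    if st[i,4]>100: print(st[i],ce[i].round(1),onz(c,ce[i],.036).round(3))
print("pred grip down",proj(c,(.4927,.0912,.042)),"up",proj(c,(.519,.0886,.1355)))
E
```

```text
[0.49085483 0.09189358 0.21884697] 12.05 0.05538173926604882
[220  77  50  27 965] [242.1  89.7] [0.392 0.023 0.036]
[ 402  150   51   57 2087] [427.6 179.5] [0.5   0.212 0.036]
[305 163  24  10 204] [316.6 168.1] [0.477 0.092 0.036]
[306 174  23   7 160] [316.9 177. ] [0.487 0.091 0.036]
[305 182  24  28 606] [316.5 194.9] [0.507 0.089 0.036]
pred grip down [317.14301949 182.99062547] up [316.61792801 240.53079949]
```

The lever is down (orange at rows 163–210, 183 predicted). Next I'll pinch the grip from the sides.

Request:
{"api": "send_rows", "payload": {"increments": [{"gripper": -0.3,"linear": [0.001,-0.001,-0.045],"delta_rot": [0,0,0]},{"gripper": -0.3,"linear": [0.001,-0.001,-0.09],"delta_rot": [0,0,0]},{"gripper": -0.3,"linear": [0.001,-0.001,-0.135],"delta_rot": [0,0,0]},{"gripper": -0.3,"linear": [0.001,-0.001,-0.17],"delta_rot": [0,0,0]},{"gripper": -0.3,"linear": [0.001,-0.001,-0.19],"delta_rot": [0,0,0]},{"gripper": -0.3,"linear": [0.001,-0.001,-0.198],"delta_rot": [0,0,0]},{"gripper": -0.3,"linear": [0.001,-0.001,-0.198],"delta_rot": [0,0,0]}]}}

```text
clock: 12.8
position: [0.4928, 0.0905, 0.0192]
ee_rot: [-0.005, 0.04, 0.999, 0.001]
contact_force: [0.4, 0.1, 0.6]
width: 0.0553
gripper_force: 0.0
```

Request:
{"api": "send_rows", "payload": {"increments": [{"gripper": 0.8,"linear": [0,0,0],"delta_rot": [0,0,0]},{"gripper": 0.8,"linear": [0,0,0],"delta_rot": [0,0,0]},{"gripper": 0.8,"linear": [0,0,0],"delta_rot": [0,0,0]},{"gripper": 0.8,"linear": [0,0,0],"delta_rot": [0,0,0]}], "newtons": 30}}

```text
clock: 13.2
position: [0.4938, 0.0905, 0.0218]
ee_rot: [-0.003, 0.04, 0.999, 0.002]
contact_force: [0.3, -1.6, 4.1]
width: 0.0252
gripper_force: 32.7
```

```bash
python3 - <<'E'
from h import *
p=get_state()["position"]; print(p)
h=np.array([.565,.0843,.07]); y=np.radians(-5.2)
g=p+[0,0,.019]; d=np.hypot(g[0]-h[0],g[2]-h[2]); a0=np.arctan2(g[2]-h[2],h[0]-g[0]); print(d,np.degrees(a0))
for a in np.radians([-22,-12,-2,8,18,28,38,48,56,62]):
    q=np.array([h[0]-d*np.cos(a)*1,0,h[2]+d*np.sin(a)]); print(np.degrees(a).round(),(q-[g[0],0,g[2]]).round(4), "dy",(-(np.cos(a0)-np.cos(a))*d*np.sin(-y)).round(4))
E
```

```text
[0.49381071 0.09051282 0.02182835]
0.07693438997243049 -22.282629312233734
-22.0 [-0.0001  0.      0.0004] dy 0.0
-12.0 [-0.0041  0.      0.0132] dy 0.0004
-2.0 [-0.0057  0.      0.0265] dy 0.0005
8.0 [-0.005   0.      0.0399] dy 0.0005
18.0 [-0.002   0.      0.0529] dy 0.0002
28.0 [0.0033 0.     0.0653] dy -0.0003
38.0 [0.0106 0.     0.0765] dy -0.001
48.0 [0.0197 0.     0.0863] dy -0.0018
56.0 [0.0282 0.     0.093 ] dy -0.0026
62.0 [0.0351 0.     0.0971] dy -0.0032
```

Request:
{"api": "send_rows", "payload": {"increments": [{"gripper": 0.8,"linear": [-0.004,0,0.013],"delta_rot": [0,0,0]},{"gripper": 0.8,"linear": [-0.006,0,0.0265],"delta_rot": [0,0,0]},{"gripper": 0.8,"linear": [-0.005,0,0.04],"delta_rot": [0,0,0]},{"gripper": 0.8,"linear": [-0.002,0,0.053],"delta_rot": [0,0,0]},{"gripper": 0.8,"linear": [0.003,0,0.0655],"delta_rot": [0,0,0]},{"gripper": 0.8,"linear": [0.0105,-0.001,0.0765],"delta_rot": [0,0,0]},{"gripper": 0.8,"linear": [0.0195,-0.002,0.0865],"delta_rot": [0,0,0]},{"gripper": 0.8,"linear": [0.028,-0.003,0.093],"delta_rot": [0,0,0]}]}}

```text
clock: 14.0
position: [0.5118, 0.0886, 0.1123]
ee_rot: [-0.013, 0.041, 0.999, 0.002]
contact_force: [-11.1, 3.3, -13.5]
width: 0.0253
gripper_force: 30.2
```

Request:
{"api": "send_rows", "payload": {"increments": [{"gripper": 0.8,"linear": [0.0045,0,0.003],"delta_rot": [0,0,0]},{"gripper": 0.8,"linear": [0.009,0,0.0055],"delta_rot": [0,0,0]},{"gripper": 0.8,"linear": [0.0105,0,0.006],"delta_rot": [0,0,0]},{"gripper": 0.8,"linear": [0.0105,0,0.006],"delta_rot": [0,0,0]},{"gripper": 0.8,"linear": [0.0105,0,0.006],"delta_rot": [0,0,0]}]}}

```text
clock: 14.5
position: [0.5165, 0.0883, 0.1159]
ee_rot: [-0.019, 0.04, 0.999, 0.001]
contact_force: [-15.6, 0.3, -5.5]
width: 0.0251
gripper_force: 30.4
```

```bash
python3 - <<'E'
from h import *
S=cam("scene");D=cam("side");W=cam("wrist")
h=np.array([.565,.0843,.07])
for n,c in (("S",S),("D",D),("W",W)):
    for a in (45,52,58,64):
        a_=np.radians(a); f=lambda r:proj(c,h+[-r*np.cos(a_),r*np.cos(a_)*.09,r*np.sin(a_)]).round(1)
        print(n,a,f(.102),f(.08),f(.05))
a=cv2.resize(S[0][140:220,270:350],(400,400),interpolation=cv2.INTER_CUBIC); b=cv2.resize(D[0][150:230,300:380],(400,400),interpolation=cv2.INTER_CUBIC)
w=cv2.resize(W[0][100:300,200:440],(240,200))
o=np.zeros((600,800,3),np.uint8);o[:400,:400]=a;o[:400,400:]=b;o[400:,:240]=w
cv2.imwrite("pics/m7.png",o)
E
```

```text
S 45 [293.7 178.4] [297.4 179.7] [302.4 181.5]
S 52 [295.6 174.6] [298.9 176.8] [303.3 179.7]
S 58 [297.5 171.5] [300.4 174.4] [304.2 178.2]
S 64 [299.5 168.5] [301.9 172.1] [305.1 176.8]
D 45 [314.  182.8] [318.3 186. ] [324.2 190.3]
D 52 [316.5 180.9] [320.3 184.6] [325.4 189.4]
D 58 [318.8 179.6] [322.1 183.5] [326.5 188.8]
D 64 [321.3 178.4] [324.  182.6] [327.7 188.2]
W 45 [320.2 228.4] [319.5 248.4] [318.9 268.6]
W 52 [320.1 257.7] [319.4 268.8] [318.8 279.5]
W 58 [319.9 285.7] [319.3 287.6] [318.8 289.4]
W 64 [319.8 315.4] [319.2 307.2] [318.7 299.5]
```

View pics/m7.png

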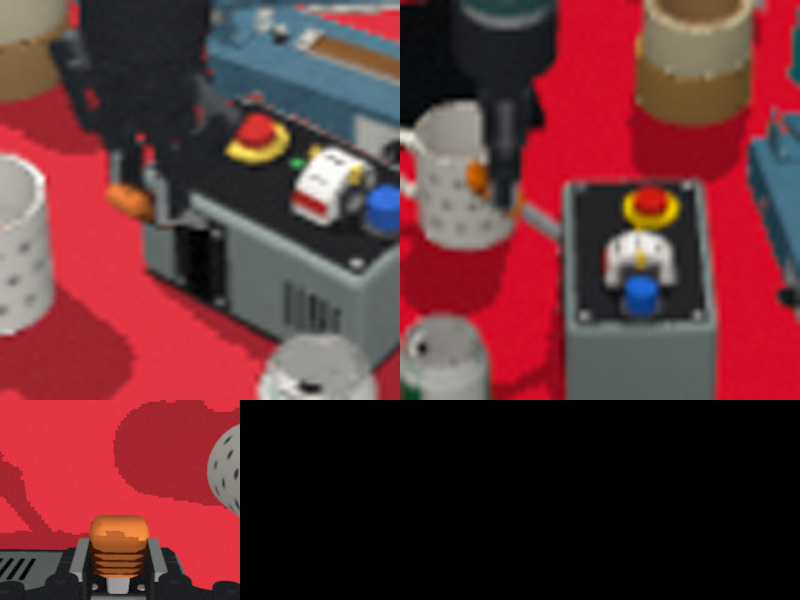

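The last view shows the lever only at about 45° and slipping in the pads, with its tip at wrist row 215 and side column 314. The tool must turn with the lever, so I'll let go, tilt the tool and grip again more firmly.

Request:
{"api": "send_rows", "payload": {"increments": [{"gripper": -0.3,"linear": [-0.01,0,0],"delta_rot": [0,0,0]},{"gripper": -0.3,"linear": [-0.01,0,0],"delta_rot": [0,0,0]},{"gripper": -0.3,"linear": [-0.01,0,0.01],"delta_rot": [0,0,0]},{"gripper": -0.3,"linear": [-0.03,0.001,0.03],"delta_rot": [-0.01,-0.12,0]},{"gripper": -0.3,"linear": [-0.06,0.002,0.03],"delta_rot": [-0.021,-0.24,0]},{"gripper": -0.3,"linear": [-0.08,0.003,0.02],"delta_rot": [-0.031,-0.36,0]},{"gripper": -0.3,"linear": [-0.085,0.003,0],"delta_rot": [-0.042,-0.48,0]},{"gripper": -0.3,"linear": [-0.085,0.003,-0.01],"delta_rot": [-0.052,-0.6,0]}]}}

```text
clock: 15.45
position: [0.4445, 0.0804, 0.1154]
ee_rot: [0.26, 0.044, 0.964, -0.024]
contact_force: [0.7, -3.5, 0.5]
width: 0.0556
gripper_force: 0.0
```

Request:
{"api": "send_rows", "payload": {"increments": [{"gripper": -0.3,"linear": [0,0,0],"delta_rot": [0,0,0]},{"gripper": -0.3,"linear": [0,0,0],"delta_rot": [0,0,0]}]}}

```text
clock: 15.65
position: [0.4507, 0.081, 0.118]
ee_rot: [0.261, 0.044, 0.964, -0.023]
contact_force: [1.2, -0.3, 0.5]
width: 0.0556
gripper_force: 0.0
```

```bash
python3 - <<'E'
from h import *
s=get_state(); p=s["position"]; r=rot(s["ee_rot"]); z=r.apply([0,0,1]); y=r.apply([0,1,0]); print(p,z,y,s["clock"],s["width"],s["qpos"].round(2))
g=np.array([.4927,.0912,.0362]); print("needed shift",g+.019*z-p)
c=cam("wrist"); h=cv2.cvtColor(c[0],cv2.COLOR_BGR2HSV)
k,l,st,ce=cv2.connectedComponentsWithStats(cv2.inRange(h,(6,150,90),(16,255,255)))
for i in range(1,k):
    if st[i,4]>60: print(st[i],ce[i].round(1))
print("pred",proj(c,g),proj(c,[.4726,.0927,.027]),proj(c,[.52,.0884,.049]))
E
```

```text
[0.45073046 0.08100588 0.11801038] [ 0.50160921 -0.06825426 -0.86239756] [ 0.09756983  0.99498556 -0.02199691] 15.65 0.05564429560817366 [ 0.13  0.03  2.31 -0.44  0.32 -0.97]
needed shift [ 0.05150011  0.00889729 -0.09819593]
[ 171   36   89   64 3234] [215.   69.6]
[322 170  34  19 562] [338.1 179.4]
[322 190  33  10 301] [337.8 194.3]
[321 201  33  10 290] [337.6 205.1]
[321 211  32  10 269] [336.8 215.6]
[321 222  32  10 276] [336.6 226. ]
pred [338.21529976 195.7018541 ] [338.60258892 169.03946112] [336.82733616 229.44782467]
```

Request:
{"api": "send_rows", "payload": {"increments": [{"gripper": -0.3,"linear": [0.005,0.009,-0.01],"delta_rot": [0,0.1,0]},{"gripper": -0.3,"linear": [0.005,0.009,-0.02],"delta_rot": [0,0.1,0]},{"gripper": -0.3,"linear": [0.02,0.009,-0.04],"delta_rot": [0,0.1,0]},{"gripper": -0.3,"linear": [0.035,0.009,-0.07],"delta_rot": [0,0.1,0]},{"gripper": -0.3,"linear": [0.045,0.009,-0.09],"delta_rot": [0,0.1,0]},{"gripper": -0.3,"linear": [0.05,0.009,-0.099],"delta_rot": [0,0.1,0]},{"gripper": -0.3,"linear": [0.05,0.009,-0.099],"delta_rot": [0,0.1,0]},{"gripper": -0.3,"linear": [0.05,0.009,-0.099],"delta_rot": [0,0.1,0]}]}}

```text
clock: 16.5
position: [0.5007, 0.0894, 0.0178]
ee_rot: [0.212, 0.044, 0.976, -0.026]
contact_force: [-0.0, -0.4, 0.3]
width: 0.0551
gripper_force: 0.0
```

```bash
python3 - <<'E'
from h import *
s=get_state(); p=s["position"]; r=rot(s["ee_rot"]); z=r.apply([0,0,1]); y=r.apply([0,1,0]); print(p,z,y,s["clock"],s["contact_force"],s["qpos"].round(2))
g=np.array([.4927,.0912,.0362]); print("needed shift",g+.019*z-p)
E
```

```text
[0.50067837 0.08936732 0.01775035] [ 0.41162314 -0.06956488 -0.90869529] [ 0.09653039  0.99480157 -0.03243013] 16.5 [-0.04868175 -0.43309979  0.32259881] [ 0.13  0.3   2.27 -0.69  0.19 -0.7 ]
needed shift [-0.00015753  0.00051095  0.00118444]
```

Request:
{"api": "send_rows", "payload": {"increments": [{"gripper": 0.8,"linear": [0,0,0],"delta_rot": [0,0,0]},{"gripper": 0.8,"linear": [0,0,0],"delta_rot": [0,0,0]},{"gripper": 0.8,"linear": [0,0,0],"delta_rot": [0,0,0]},{"gripper": 0.8,"linear": [0,0,0],"delta_rot": [0,0,0]}], "newtons": 90}}

```text
clock: 16.9
position: [0.4991, 0.0894, 0.0184]
ee_rot: [0.212, 0.044, 0.976, -0.026]
contact_force: [-1.9, -2.5, 6.9]
width: 0.0247
gripper_force: 88.1
```

```bash
python3 - <<'E'
from h import *
s=get_state(); p=s["position"]; r=rot(s["ee_rot"]); z=r.apply([0,0,1]); print(p,s["clock"],s["width"],s["contact_force"])
H=np.array([.565,.0843,.07]); g=p-.019*z; print("grasp",g,np.linalg.norm((g-H)[[0,2]])); ax=np.array([.09,.996,0])
for d in list(range(9,91,9)):
    a=np.radians(d); G=H+Rt.from_rotvec(ax*a).apply(g-H); q=G+.019*Rt.from_rotvec(ax*a*.8).apply(z); print(d,(q-p).round(4),(ax*a*.8).round(3))
E
```

```text
[0.49909042 0.08943866 0.01837314] 16.9 0.024665153903851017 [-1.94216365 -2.45803913  6.85201481]
grasp [0.49125739 0.0907543  0.03563329] 0.08135750403324461
9 [-0.0067  0.0006  0.0111] [0.011 0.125 0.   ]
18 [-0.0115  0.001   0.0231] [0.023 0.25  0.   ]
27 [-0.0144  0.0013  0.0357] [0.034 0.375 0.   ]
36 [-0.0153  0.0014  0.0484] [0.045 0.501 0.   ]
45 [-0.0142  0.0013  0.0611] [0.057 0.626 0.   ]
54 [-0.0112  0.001   0.0733] [0.068 0.751 0.   ]
63 [-0.0063  0.0006  0.0849] [0.079 0.876 0.   ]
72 [ 0.0002 -0.      0.0955] [0.09  1.001 0.   ]
81 [ 0.0083 -0.0008  0.1049] [0.102 1.126 0.   ]
90 [ 0.0177 -0.0016  0.1128] [0.113 1.252 0.   ]
```

Request:
{"api": "send_rows", "payload": {"increments": [{"gripper": 0.8,"linear": [-0.0067,0.0006,0.011],"delta_rot": [0.011,0.125,0]},{"gripper": 0.8,"linear": [-0.0115,0.001,0.023],"delta_rot": [0.023,0.25,0]},{"gripper": 0.8,"linear": [-0.0144,0.0013,0.0357],"delta_rot": [0.034,0.375,0]},{"gripper": 0.8,"linear": [-0.0153,0.0014,0.0484],"delta_rot": [0.045,0.5,0]},{"gripper": 0.8,"linear": [-0.0142,0.0013,0.0611],"delta_rot": [0.057,0.626,0]},{"gripper": 0.8,"linear": [-0.0112,0.001,0.0733],"delta_rot": [0.068,0.751,0]},{"gripper": 0.8,"linear": [-0.0063,0.0006,0.0849],"delta_rot": [0.079,0.876,0]},{"gripper": 0.8,"linear": [-0.0063,0.0006,0.0849],"delta_rot": [0.079,0.876,0]}]}}

```text
clock: 17.7
position: [0.4909, 0.0902, 0.1028]
ee_rot: [-0.231, 0.036, 0.972, -0.004]
contact_force: [-6.7, 0.8, 12.1]
width: 0.0241
gripper_force: 91.1
```

```bash
cat > st.py <<'E'
from h import *
def lev():
    s=get_state(); p=s["position"]; r=rot(s["ee_rot"]); z=r.apply([0,0,1]); g=p-.019*z; d=g-[.565,.0843,.07]
    print(p.round(4),"z",z.round(3),"F",s["contact_force"].round(1),"clk",s["clock"],"q",s["qpos"].round(2))
    print("grasp r",np.hypot(d[0],d[2]),"ang",np.degrees(np.arctan2(d[2],-d[0])))
    for n in ("wrist","side"):
        c=cam(n); h=cv2.cvtColor(c[0],cv2.COLOR_BGR2HSV); m=cv2.inRange(h,(6,150,90),(16,255,255))
        if n=="side": m[:160]=0;m[200:]=0;m[:,:300]=0;m[:,345:]=0
        else: m[:100]=0;m[:,:270]=0;m[:,370:]=0
        q=np.argwhere(m)[:,::-1]; print(n,len(q),q.min(0) if len(q) else 0,q.max(0) if len(q) else 0)
        H=np.array([.565,.0843,.07])
        for a in (-25,40,50,55,60,64):
            a_=np.radians(a); f=lambda r,t=0:proj(c,H+[-r*np.cos(a_)+t*np.sin(a_),.09*r*np.cos(a_),r*np.sin(a_)+t*np.cos(a_)]).round(0)
            print("  ",a,f(.102,-.0075),f(.102,.0075),f(.05))
E
python3 -c "from st import *; lev()"
```

```text
[0.4909 0.0902 0.1028] z [-0.449  0.009 -0.893] F [-6.7  0.8 12.1] clk 17.7 q [ 0.03  0.52  1.54  0.02  1.54 -1.47]
grasp r 0.08231291971665956 ang 37.20637099046684
wrist 4121 [290 231] [347 328]
   -25 [323. 236.] [322. 226.] [321. 299.]
   40 [318. 235.] [319. 257.] [319. 329.]
   50 [317. 263.] [318. 297.] [318. 346.]
   55 [316. 282.] [317. 323.] [318. 355.]
   60 [315. 305.] [316. 354.] [317. 366.]
   64 [314. 327.] [316. 381.] [317. 375.]
side 31 [311 185] [322 194]
   -25 [311. 208.] [309. 205.] [322. 202.]
   40 [311. 186.] [314. 183.] [323. 191.]
   50 [314. 183.] [317. 180.] [325. 190.]
   55 [316. 181.] [319. 179.] [326. 189.]
   60 [318. 180.] [321. 178.] [327. 189.]
   64 [320. 179.] [323. 178.] [328. 188.]
```

Request:
{"api": "send_rows", "payload": {"increments": [{"gripper": 0.8,"linear": [0.0065,-0.0006,0.0106],"delta_rot": [0.011,0.125,0]},{"gripper": 0.8,"linear": [0.0146,-0.0014,0.02],"delta_rot": [0.023,0.25,0]},{"gripper": 0.8,"linear": [0.022,-0.002,0.0263],"delta_rot": [0.032,0.35,0]},{"gripper": 0.8,"linear": [0.022,-0.002,0.0263],"delta_rot": [0.032,0.35,0]},{"gripper": 0.8,"linear": [0.022,-0.002,0.0263],"delta_rot": [0.032,0.35,0]}]}}

```text
clock: 18.3
position: [0.5103, 0.0884, 0.1293]
ee_rot: [-0.397, 0.031, 0.917, 0.005]
contact_force: [-9.4, -0.9, 0.4]
width: 0.0243
gripper_force: 90.9
```

```bash
python3 -c "from st import *; lev()"
```

```text
[0.5103 0.0884 0.1293] z [-0.729  0.034 -0.684] F [-9.4 -0.9  0.4] clk 18.3 q [ 0.01  0.73  1.27  0.04  1.96 -1.5 ]
grasp r 0.08304029594885809 ang 60.53615376993657
wrist 3935 [270 187] [347 325]
   -25 [323. 261.] [322. 249.] [321. 306.]
   40 [321. 207.] [322. 212.] [320. 300.]
   50 [320. 214.] [321. 227.] [319. 309.]
   55 [319. 221.] [321. 237.] [319. 315.]
   60 [319. 230.] [320. 251.] [319. 322.]
   64 [318. 239.] [320. 265.] [319. 328.]
side 29 [318 179] [326 191]
   -25 [311. 208.] [309. 205.] [322. 202.]
   40 [311. 186.] [314. 183.] [323. 191.]
   50 [314. 183.] [317. 180.] [325. 190.]
   55 [316. 181.] [319. 179.] [326. 189.]
   60 [318. 180.] [321. 178.] [327. 189.]
   64 [320. 179.] [323. 178.] [328. 188.]
```

Request:
{"api": "send_rows", "payload": {"increments": [{"gripper": 0.8,"linear": [0.005,0,0.003],"delta_rot": [0.005,0.06,0]},{"gripper": 0.8,"linear": [0.008,0,0.004],"delta_rot": [0.008,0.09,0]},{"gripper": 0.8,"linear": [0.008,0,0.004],"delta_rot": [0.008,0.09,0]}]}}

```text
clock: 18.7
position: [0.5175, 0.0878, 0.1351]
ee_rot: [-0.44, 0.029, 0.897, 0.007]
contact_force: [-11.0, -2.2, 5.1]
width: 0.0241
gripper_force: 90.7
```

```bash
python3 -c "from st import *; lev()" | grep -v "  "
```

```text
grasp r 0.08332287013554182 ang 67.01131699299201
wrist 3863 [270 194] [347 324]
side 30 [320 178] [328 190]
```

Request:
{"api": "send_rows", "payload": {"increments": [{"gripper": -0.3,"linear": [-0.003,0,-0.001],"delta_rot": [0,0,0]},{"gripper": -0.3,"linear": [-0.003,0,-0.001],"delta_rot": [0,0,0]},{"gripper": -0.3,"linear": [-0.003,0,-0.001],"delta_rot": [0,0,0]},{"gripper": -0.3,"linear": [0.01,0,0.03],"delta_rot": [0,0,0]},{"gripper": -0.3,"linear": [0.02,0,0.07],"delta_rot": [0,0,0]},{"gripper": -0.3,"linear": [0.03,0,0.11],"delta_rot": [0,0,0]},{"gripper": 0,"linear": [0.03,0,0.14],"delta_rot": [-0.012,-0.14,0]},{"gripper": 0.5,"linear": [0.03,0,0.15],"delta_rot": [-0.024,-0.28,0]}]}}

```text
clock: 19.6
position: [0.5549, 0.088, 0.2833]
ee_rot: [-0.298, 0.034, 0.954, 0.0]
contact_force: [0.2, -0.1, -0.6]
width: 0.0294
gripper_force: 0.0
```

```bash
python3 - <<'E'
from st import *
lev()
r=rot(get_state()["ee_rot"]); t=Rt.from_rotvec([0,0,-.08])*rot([0,0,1,0]); print("untilt",(t*r.inv()).as_rotvec())
E
```

```text
[0.5549 0.088  0.2833] z [-0.568  0.021 -0.823] F [ 0.2 -0.1 -0.6] clk 19.6 q [ 0.01  0.58  1.04  0.03  2.13 -1.48]
grasp r 0.22894297072607434 ang 90.16663487475795
wrist 1167 [270 162] [334 344]
   -25 [321. 225.] [321. 218.] [320. 253.]
   40 [320. 207.] [320. 213.] [319. 253.]
   50 [319. 214.] [320. 223.] [319. 258.]
   55 [319. 219.] [320. 229.] [319. 261.]
   60 [319. 225.] [319. 236.] [319. 264.]
   64 [318. 230.] [319. 243.] [319. 267.]
side 64 [317 180] [326 191]
   -25 [311. 208.] [309. 205.] [322. 202.]
   40 [311. 186.] [314. 183.] [323. 191.]
   50 [314. 183.] [317. 180.] [325. 190.]
   55 [316. 181.] [319. 179.] [326. 189.]
   60 [318. 180.] [321. 178.] [327. 189.]
   64 [320. 179.] [323. 178.] [328. 188.]
untilt [-0.02530335 -0.59891544 -0.01035642]
```

Request:
{"api": "send_rows", "payload": {"increments": [{"gripper": 1,"linear": [0.01,-0.03,0],"delta_rot": [-0.006,-0.14,-0.003]},{"gripper": 1,"linear": [0.025,-0.07,0],"delta_rot": [-0.012,-0.28,-0.005]},{"gripper": 1,"linear": [0.04,-0.1,0],"delta_rot": [-0.018,-0.42,-0.008]},{"gripper": 1,"linear": [0.05,-0.113,0],"delta_rot": [-0.024,-0.56,-0.01]},{"gripper": 1,"linear": [0.05,-0.113,-0.03],"delta_rot": [-0.025,-0.6,-0.01]},{"gripper": 1,"linear": [0.05,-0.113,-0.08],"delta_rot": [-0.025,-0.6,-0.01]},{"gripper": 1,"linear": [0.05,-0.113,-0.125],"delta_rot": [-0.025,-0.6,-0.01]},{"gripper": 1,"linear": [0.05,-0.113,-0.14],"delta_rot": [-0.025,-0.6,-0.01]}]}}

```text
clock: 20.5
position: [0.5982, -0.0244, 0.1362]
ee_rot: [-0.012, 0.041, 0.999, 0.001]
contact_force: [0.1, -0.5, -0.9]
width: 0.0001
gripper_force: 0.0
```

Request:
{"api": "send_rows", "payload": {"increments": [{"gripper": 1,"linear": [0,0,0],"delta_rot": [0,0,0]},{"gripper": 1,"linear": [0,0,0],"delta_rot": [0,0,0]}]}}

```text
clock: 20.7
position: [0.6027, -0.0249, 0.1419]
ee_rot: [-0.007, 0.041, 0.999, 0.0]
contact_force: [0.7, 0.3, 0.0]
width: 0.0001
gripper_force: 0.0
```

Request:
{"api": "send_rows", "payload": {"increments": [{"gripper": 1,"linear": [0.002,0,-0.025],"delta_rot": [0,0,0]},{"gripper": 1,"linear": [0.002,0,-0.032],"delta_rot": [0,0,0]},{"gripper": 1,"linear": [0.002,0,-0.038],"delta_rot": [0,0,0]},{"gripper": 1,"linear": [0.002,0,-0.042],"delta_rot": [0,0,0]},{"gripper": 1,"linear": [0.002,0,-0.044],"delta_rot": [0,0,0]},{"gripper": 1,"linear": [0.002,0,-0.044],"delta_rot": [0,0,0]}]}}

```text
clock: 21.3
position: [0.605, -0.0249, 0.0996]
ee_rot: [-0.005, 0.041, 0.999, -0.0]
contact_force: [-0.7, 0.2, 4.7]
width: 0.0001
gripper_force: 2.4
```

Request:
{"api": "send_rows", "payload": {"increments": [{"gripper": 1,"linear": [0,0,-0.002],"delta_rot": [0,0,0]},{"gripper": 1,"linear": [0,0,-0.003],"delta_rot": [0,0,0]},{"gripper": 1,"linear": [0,0,-0.003],"delta_rot": [0,0,0]}]}}

```text
clock: 21.6
position: [0.6051, -0.0249, 0.0993]
ee_rot: [-0.005, 0.04, 0.999, -0.0]
contact_force: [-5.2, 1.6, 17.9]
width: 0.0
gripper_force: 9.2
```

Request:
{"api": "send_rows", "payload": {"increments": [{"gripper": 1,"linear": [0,0,0.015],"delta_rot": [0,0,0]},{"gripper": 1,"linear": [0,0,0.04],"delta_rot": [0,0,0]},{"gripper": 1,"linear": [-0.03,0,0.085],"delta_rot": [0,0,0]},{"gripper": 1,"linear": [-0.06,0,0.12],"delta_rot": [0,0,0]},{"gripper": 1,"linear": [-0.06,0,0.14],"delta_rot": [0,0,0]},{"gripper": 1,"linear": [-0.06,0,0.14],"delta_rot": [0,0,0]},{"gripper": 1,"linear": [-0.06,0,0.14],"delta_rot": [0,0,0]}]}}

```text
clock: 22.3
position: [0.5445, -0.0249, 0.2355]
ee_rot: [-0.006, 0.041, 0.999, -0.0]
contact_force: [-0.2, -0.1, -0.2]
width: 0.0
gripper_force: 0.0
```

```bash
cat > dr.py <<'E'
from h import *
def drum():
    print(get_state()["position"]); c=cam("wrist"); h=cv2.cvtColor(c[0],cv2.COLOR_BGR2HSV); yaw=np.radians(-5.3); R=Rt.from_euler('z',yaw).as_matrix(); o=np.array([.6113,.0446,0])
    P=[proj(c,o+R@np.array([.026*np.sin(a),-.028,.094+.026*np.cos(a)])) for a in -np.radians([0,36,72,108,-36])]
    m=cv2.inRange(h,(0,120,60),(6,255,255))|cv2.inRange(h,(172,120,60),(180,255,255)); b=np.zeros_like(m); u,v=P[0].astype(int); b[v-40:v+25,u-15:u+16]=255; m&=b
    k,l,st,ce=cv2.connectedComponentsWithStats(m); print([x.round(0).tolist() for x in P],[(st[i].tolist(),ce[i].round(1).tolist()) for i in range(1,k) if st[i,4]>5])
    y=cv2.inRange(h,(20,130,110),(34,255,255)); k,l,st,ce=cv2.connectedComponentsWithStats(y); print("yellow",[(ce[i].round(1).tolist()) for i in range(1,k) if 12<st[i,4]<900 and abs(ce[i][0]-u)<90])
E
python3 -c "from dr import *; drum()"
```

```text
[ 0.54450741 -0.02488914  0.23547517]
[[368.0, 259.0], [368.0, 242.0], [366.0, 228.0], [364.0, 222.0], [366.0, 271.0]] [([355, 239, 27, 9, 231], [367.7, 242.9])]
yellow [[370.6, 31.4], [431.3, 256.1], [350.7, 258.1], [383.3, 259.2]]
```

The drum advanced one step, with the mark at row 243, which is one step before the top. It needs one more press.

Request:
{"api": "send_rows", "payload": {"increments": [{"gripper": 1,"linear": [0.03,0,-0.03],"delta_rot": [0,0,0]},{"gripper": 1,"linear": [0.06,0,-0.065],"delta_rot": [0,0,0]},{"gripper": 1,"linear": [0.06,0,-0.1],"delta_rot": [0,0,0]},{"gripper": 1,"linear": [0.06,0,-0.115],"delta_rot": [0,0,0]},{"gripper": 1,"linear": [0.06,0,-0.124],"delta_rot": [0,0,0]},{"gripper": 1,"linear": [0.06,0,-0.132],"delta_rot": [0,0,0]},{"gripper": 1,"linear": [0.06,0,-0.138],"delta_rot": [0,0,0]},{"gripper": 1,"linear": [0.06,0,-0.139],"delta_rot": [0,0,0]}]}}

```text
clock: 23.15
position: [0.6029, -0.0246, 0.0993]
ee_rot: [-0.007, 0.04, 0.999, 0.0]
contact_force: [-9.6, 2.0, 24.3]
width: -0.0004
gripper_force: 11.9
```

Request:
{"api": "send_rows", "payload": {"increments": [{"gripper": 1,"linear": [0,0,-0.001],"delta_rot": [0,0,0]},{"gripper": 1,"linear": [0,0,-0.001],"delta_rot": [0,0,0]}]}}

```text
clock: 23.35
position: [0.6029, -0.0246, 0.0993]
ee_rot: [-0.007, 0.04, 0.999, -0.0]
contact_force: [-9.8, 0.0, 23.6]
width: -0.0
gripper_force: 11.4
```

Request:
{"api": "send_rows", "payload": {"increments": [{"gripper": 1,"linear": [0,0,0.015],"delta_rot": [0,0,0]},{"gripper": 1,"linear": [0,0,0.04],"delta_rot": [0,0,0]},{"gripper": 1,"linear": [-0.03,0,0.085],"delta_rot": [0,0,0]},{"gripper": 1,"linear": [-0.06,0,0.12],"delta_rot": [0,0,0]},{"gripper": 1,"linear": [-0.06,0,0.14],"delta_rot": [0,0,0]},{"gripper": 1,"linear": [-0.06,0,0.14],"delta_rot": [0,0,0]},{"gripper": 1,"linear": [-0.06,0,0.14],"delta_rot": [0,0,0]}]}}

```text
clock: 24.05
position: [0.5447, -0.0249, 0.2353]
ee_rot: [-0.006, 0.041, 0.999, -0.0]
contact_force: [0.5, -0.3, 0.1]
width: 0.0001
gripper_force: 0.0
```

```bash
python3 - <<'E'
from dr import *
drum()
c=cam("side"); h=cv2.cvtColor(c[0],cv2.COLOR_BGR2HSV); k,l,st,ce=cv2.connectedComponentsWithStats(cv2.inRange(h,(6,150,90),(16,255,255)))
print([(st[i].tolist(),ce[i].round(1).tolist()) for i in range(1,k) if 20<st[i,4]<900 and st[i,0]<380 and st[i,1]>170])
S0=np.load("pics/scene0.npy"); S=cam("scene")[0]
d=cv2.absdiff(S0,S).max(2); print("mug/can/tablet/small diff",[int((d[y0:y1,x0:x1]>50).sum()) for x0,y0,x1,y1 in [(245,170,282,208),(320,208,348,246),(185,158,250,198),(285,230,306,250)]])
E
```

```text
[ 0.54468953 -0.02493708  0.23530565]
[[368.0, 259.0], [368.0, 242.0], [367.0, 227.0], [364.0, 222.0], [366.0, 271.0]] [([355, 256, 26, 9, 215], [367.8, 259.6])]
yellow [[370.6, 31.2], [431.2, 256.1], [351.1, 258.3], [383.7, 259.1]]
[([317, 180, 10, 12, 64], [321.2, 185.4]), ([286, 217, 7, 13, 69], [289.3, 223.4]), ([325, 300, 17, 22, 229], [332.0, 309.8])]
mug/can/tablet/small diff [0, 0, 0, 3]
```

The red mark is at the top, level with the pointers. The lever is latched at exactly its starting pixels, the tape stands on the book, and the mug, can and tablet have not moved.

```bash
python3 -c "
from rig import sign_off
print(sign_off())"
```

```text
the job is handed in; nothing more can be done
None
```

The trip test is done and handed in at about 24 s: tape upright on the book, breaker tripped and lever re-latched (on a second try, as it slipped in the first grip), red mark at the pointers, and mug, can and tablet unmoved.

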